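Unstack the eyewear goods onto their cork mats

ROBOT

A 6-joint arm with a two-finger parallel gripper is mounted at the origin on the work surface. World frame = base frame: x ahead of the robot, y to its left, z up, the work surface at z = 0. Lengths are in m, angles in rad, forces in N, time in s.
With the tool pointing down it reaches from about 0.225 to 0.725 m from the base axis. Payload 3.1 kg.
Tool frame: the origin (TCP) lies on the centre line of the jaws, within the pads' length; the fingertips stand env.tcp_to_tips ahead of it and the grasp point (between the pads) lies 11 mm behind it (env.tcp_to_tips is the distance from the TCP to the fingertips, in m); z points along the fingers, y is the line along which they close (so a half turn about z gives the same grasp; the last joint's range is limited). The gripper opens to 85 mm and grips with 20 to 120 N. Pads are 22 mm wide; open, the fingers measure 114 mm over their backs; the gripper's body (76 mm by 85 mm) begins 54 mm behind the grasp point. The pads swing forward as they close: fully open they stand 13 mm farther back than shut.
Start: joints at [-1.405, 0.048, 0.099, 1.622, 0, 1.443], TCP at [0.152, -0.503, 0.239] pointing down, gripper open.
Joint ranges: [-2.91, 2.91], [-0.99, 1.94], [-1.21, 1.42], [-2.12, 2.29], [-1.49, 1.47], [-3.14, 3.14]. Speed limits (rad/s): [2.79, 2.79, 3.14, 3.14, 3.14, 3.14].

INTERFACE

Orientations are given as a unit quaternion [x, y, z, w].
In Python, from station import env gives the robot as it stands.
- The arm moves only by the tool hand_motion, called after ">>>" by a JSON object that holds its "api" and its "payload". Schema: {"type":"object","properties":{"rows":{"type":"array","items":{"type":"number"},"minItems":7,"maxItems":56},"only":{"type":"string"},"quiet":{"type":"boolean"},"lines":{"type":"string"}},"required":["rows"],"additionalProperties":false}. rows is one flat list of numbers that holds 1 to 8 rows one after another, with no inner brackets; each row has 7 numbers: dx, dy, dz in shares of the most that a row can go, 1 being 50 mm, then a rotation vector rx, ry, rz in units of 0.1 rad, then the finger opening in m; each row shifts and turns the commanded pose from where the row before left it, along the tool's axes as they then stand; what a row does not reach is not made up. A row lasts 1/10 s, in which the tool goes at most 0.05 m and 0.15 rad, less where a joint would pass 70% of its speed; a pose out of reach is approached as far as the arm can. The fingers move at their own pace and stop on an object; the grip force is fixed at half the most. Time passes only in rows, so rows that do not move let the fingers close. The tool returns the time, the measured TCP pose, the force, the opening and the grip force at its end. only (a regular expression) keeps the lines of the reply that match it, lines (a string "A,B") keeps lines A to B, and quiet returns only ok. Input that does not fit is refused with a message, and nothing moves.
- env.get_obs(): the state, without advancing time (a new reading comes with each control period).
- env.snapshot(name): name is "scene" or "top"; returns a dict with "frame" (480x640x3 uint8, red, green, blue), "fx", "fy", "cx", "cy" (pixels), "D" ([k1, k2, p1, p2, k3] as OpenCV has them; the pictures are not rectified), "world_to_cam" (4x4, takes a point from world to camera coordinates). Camera axes: x right, y up, looking along -z (the intrinsics and any distortion apply to the point x, -y, -z); pixel columns grow to the right and rows downward; lengths in m; the calibration is good to about 2 mm. A picture is of the moment at which its call begins. There is no depth.
- env.close_job(): hands the job in; it is judged then, once.
The state is a dict: "time": time; "qpos": joint angles; "qd": joint speeds; "effort": joint torques, N m; "ee_pos": TCP position; "tcp_rot": TCP orientation; "contact_force": force on the tool from outside, world axes, zero at the start; "torque": the same for the moment, N m; "grip_width": finger opening in m; "gripper_force": force on a finger pad.
Only numpy, scipy, OpenCV 4.12 (cv2) and the standard library are available. Lean on these libraries where they do the work, as an engineer would, in place of code of your own. Each camera call takes 0.05 s, during which the arm holds its last target. There are 200 camera calls.

TASK

Take the stack apart from the top down, one thing at a time, and set each thing flat in the middle of the cork mat of its own shape and size: the ceramic jar on the small round mat, then the metal tin on the large round mat, then the bamboo box on the short rectangular mat and last the glasses case on the long rectangular mat. Turn the box and the case so that they lie square along their mats. Set everything down rather than dropping it, and leave the bowl and the stapler where they are.

Things in the scene. Friction and masses are not known exactly. Their poses are not given: they have to be found in the camera images.
- jar: small white ceramic jar with a lid, an upright closed cylinder 34 mm in diameter and 32 mm tall, about 50 g; at the start the top of the stack, standing on the tin. Origin: centre of its underside; z up
- tin: round dark grey steel tin, an upright closed cylinder 56 mm in diameter and 26 mm tall, about 90 g; at the start on the box and under the jar. Origin: centre of its underside; z up
- box: closed bamboo box 92 x 58 x 34 mm (x, y, z), about 110 g, lid does not open; at the start flat on the case and under the tin. Origin: centre of its underside; x along its length, z up
- case: black hard glasses case 165 x 62 x 42 mm (x, y, z) with rounded edges, about 180 g, does not open; at the start flat on the slab (z = 0), the bottom of the stack, its length running across the robot's front (along world y to within 0.35 rad). Origin: centre of its underside; x along its length, z up
- mat_round_small: small round cork mat, 56 mm in diameter, 8 mm thick, fixed to the slab. Origin: centre of its underside, so its top is at z = 8 mm
- mat_round_large: large round cork mat, 82 mm in diameter, 8 mm thick, fixed to the slab. Origin: centre of its underside, top at z = 8 mm
- mat_short: short rectangular cork mat 116 x 80 x 8 mm (x, y, z), fixed to the slab, its length along world y to within 0.35 rad. Origin: centre of its underside, top at z = 8 mm; x along its length
- mat_long: long rectangular cork mat 185 x 84 x 8 mm (x, y, z), fixed to the slab, its length along world y to within 0.35 rad. Origin: centre of its underside, top at z = 8 mm; x along its length
- bowl: empty white ceramic bowl, 116 mm across the rim, 48 mm high, loose, standing among the mats; to be left alone. Origin: centre of its underside
- stapler: red plastic stapler with a black foot, 140 x 36 x 53 mm, loose, at the robot's left; to be left alone. Origin: centre of its underside; x along its length

How it is judged:
On the way, in this order (a step that is already met when the one before it is completed fails the run):
1. the ceramic jar stands on the small round mat (horizontal distance between jar and mat_round_small below 0.013 m and z of jar in the frame of mat_round_small between 0.005 and 0.011 m and angle between jar's own z axis and vertical below 0.1 rad), for 0.2 s.
2. the metal tin stands on the large round mat (horizontal distance between tin and mat_round_large below 0.013 m and z of tin in the frame of mat_round_large between 0.005 and 0.011 m and angle between tin's own z axis and vertical below 0.1 rad), for 0.2 s.
3. the bamboo box lies on the short mat (horizontal distance between box and mat_short below 0.013 m and z of box in the frame of mat_short between 0.005 and 0.011 m and angle between box's own z axis and vertical below 0.1 rad and angle between the x axis of box and the x axis of mat_short, either way round below 0.2 rad), for 0.2 s.
4. the glasses case lies on the long mat (horizontal distance between case and mat_long below 0.013 m and z of case in the frame of mat_long between 0.005 and 0.011 m and angle between case's own z axis and vertical below 0.1 rad and angle between the x axis of case and the x axis of mat_long, either way round below 0.2 rad), for 0.2 s.
At the end, for the whole second after the job is handed in: Jar on the small round, tin on the large round, box on the short, case on the long mat: each centred within 13 mm, its underside within 3 mm of the mat's top, upright within 0.1 rad, box and case along their mats within 0.2 rad (either way round), all at rest (all of step 1 and all of step 2 and all of step 3 and all of step 4 and linear speed of each of jar, tin, box, case below 0.02 m/s and angular speed of each of jar, tin, box, case below 0.2 rad/s); the robot touches nothing.
It fails at once if the bowl or the stapler is disturbed (moved more than 20 mm) (distance of any of bowl, stapler from where it was at the start of the episode above 0.02 m).
It fails at once if a thing is dropped (falls freely by more than about 35 mm) ((linear speed of jar above 0.85 m/s and contact force between jar and the fingers below 0.01 N) or (linear speed of tin above 0.85 m/s and contact force between tin and the fingers below 0.01 N) or (linear speed of box above 0.85 m/s and contact force between box and the fingers below 0.01 N) or (linear speed of case above 0.85 m/s and contact force between case and the fingers below 0.01 N)).
It fails at once if a thing is lifted with another thing still on it ((height (world z) of tin above 0.095 m and contact force between tin and jar above 0.1 N) or (height (world z) of box above 0.062 m and contact force between box and tin above 0.1 N) or (height (world z) of case above 0.02 m and contact force between case and box above 0.1 N)).
It also fails if it takes over 128 s, if anything falls off the work surface, if the arm or the gripper's body presses on something with over 40 N, if the wrist force passes 120 N, or if a joint passes its speed limit or range.

## Working session

There is one attempt and no reset: what is moved stays moved. The work goes in short steps, Python scripts to look and compute and a tool call to move; the robot and the scene stay as the last step left them, time stands still between calls to the robot, and variables do not carry over. Pictures are saved under pics/ and viewed, at most 14 in all, crops included, and the job is handed in when it is done.

```bash
ls; mkdir -p pics
```

Run:
```python
from station import env
import cv2,pickle,numpy as np
o=env.get_obs();print(o['time'],o['ee_pos'],o['tcp_rot'],o['grip_width'],env.tcp_to_tips)
for n in('scene','top'):
    s=env.snapshot(n);cv2.imwrite(f'pics/{n}0.png',s['frame'][:,:,::-1]);pickle.dump(dict(s),open(f'{n}0.pkl','wb'))
    W=s['world_to_cam'];print(n,s['fx'],s['fy'],s['cx'],s['cy'],s['D'],-W[:3,:3].T@W[:3,3])
```

```text
pics
station.py
0.0 [ 0.15193605 -0.50191087  0.23811972] [ 9.89226720e-01  1.46386926e-01 -1.19289390e-05 -1.16829916e-03] 0.08538916637192741 0.008
scene 560.4409731177185 560.4409731177185 320.1600099027453 231.3627230669148 [0.04148029 0.         0.         0.         0.        ] [1.03354747 0.39208454 1.05162169]
top 538.9153850904482 538.9153850904482 327.6652415716184 235.65007422238173 [-0.05333878  0.          0.          0.          0.        ] [0.40596461 0.12101076 1.17414677]
```
View pics/top0.png

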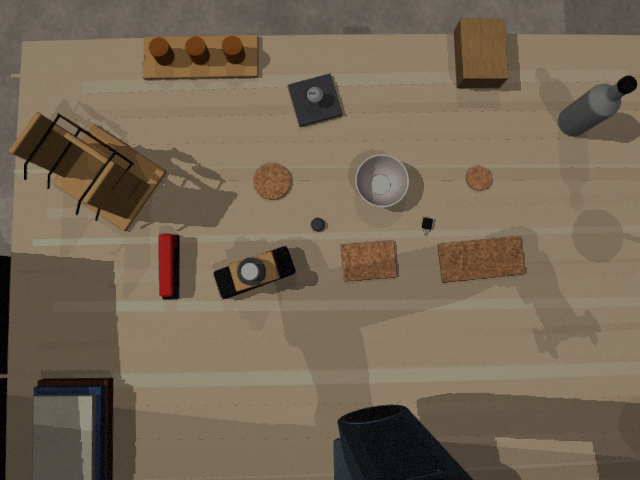

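View pics/scene0.png

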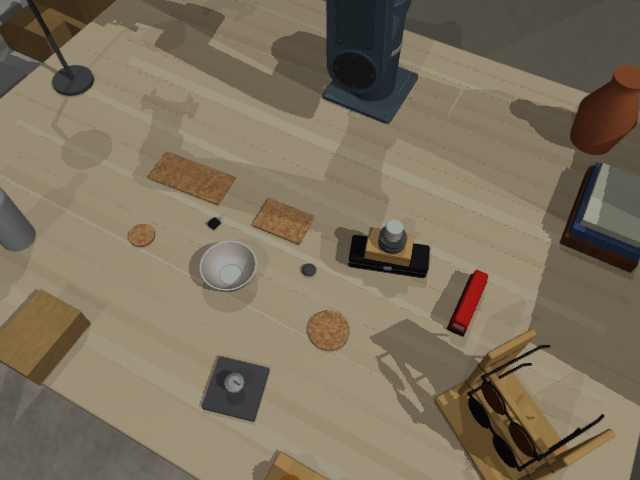

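The top view shows the stack at (255,272), the large round mat at (272,181), the bowl at (382,181) and the small round mat at (479,178). The short mat is at (369,261), the long mat at (481,259) and the stapler at (170,266). The scene view shows the same layout: stack at (390,250), large round mat (328,330), small round mat (141,235).

Create h.py:
```python
import numpy as np,cv2,pickle
def rays(s,px,z):
    "pixels -> world xy on the plane z"
    K=np.array([[s['fx'],0,s['cx']],[0,s['fy'],s['cy']],[0,0,1]])
    p=cv2.undistortPoints(np.array(px,float).reshape(-1,1,2),K,np.array(s['D'],float)).reshape(-1,2)
    W=np.array(s['world_to_cam']);R=W[:3,:3];c=-R.T@W[:3,3]
    d=np.c_[p[:,0],-p[:,1],-np.ones(len(p))]@R
    return (c+d*((z-c[2])/d[:,2])[:,None])[:,:2]
def blob(s,roi,f,z,near=None,draw=None):
    "largest blob of mask f(hsv) in roi x0,y0,x1,y1 -> metric contour stats on plane z"
    x0,y0,x1,y1=roi
    hsv=cv2.cvtColor(s['frame'][y0:y1,x0:x1],cv2.COLOR_RGB2HSV).astype(int)
    m=cv2.morphologyEx(f(hsv[...,0],hsv[...,1],hsv[...,2]).astype(np.uint8),cv2.MORPH_CLOSE,np.ones((3,3)))
    cs,_=cv2.findContours(m,cv2.RETR_EXTERNAL,cv2.CHAIN_APPROX_NONE)
    c=max(cs,key=cv2.contourArea).reshape(-1,2)+[x0,y0]
    w=rays(s,c,z).astype(np.float32)
    r=cv2.minAreaRect(w*1000);M=cv2.moments((w*1e4).astype(np.float32));
    b=cv2.boxPoints(r);e=max((b[1]-b[0],b[2]-b[1]),key=np.linalg.norm);a=np.arctan2(e[1],e[0])%np.pi
    return dict(rect=np.round(r[0],1),size=np.round(sorted(r[1]),1),ang=round(float(a),3),cen=np.round([M['m10']/M['m00']/10,M['m01']/M['m00']/10],1),px=c.mean(0).round(1),n=len(c))
```

Run:
```python
from h import *
t=pickle.load(open('top0.pkl','rb'));sc=pickle.load(open('scene0.pkl','rb'))
h=cv2.cvtColor(t['frame'],cv2.COLOR_RGB2HSV)
for n,p in dict(mat=(260,368),table=(300,350),jar=(271,249),tin=(272,262),tinL=(272,240),box=(268,233),boxR=(266,272),case=(282,226),mr=(178,479)).items(): print(n,h[p])
im=lambda s,x0,y0,x1,y1,k:cv2.resize(s['frame'][y0:y1,x0:x1,::-1],None,fx=k,fy=k,interpolation=cv2.INTER_NEAREST)
cv2.imwrite('pics/c.png',np.hstack([im(t,205,235,305,310,4),im(sc,340,210,440,285,4)]))
cork=lambda H,S,V:(S>100)
for n,r in dict(long=(425,225,540,295),short=(330,230,408,292),rl=(245,155,300,208),rs=(458,158,500,198)).items(): print(n,blob(t,r,cork,.008))
for n,r in dict(long=(140,145,242,210),short=(245,195,320,250),rl=(300,305,355,355),rs=(122,218,160,250)).items(): print(n,blob(sc,r,cork,.008))
```

```text
mat [ 14 141 123]
table [ 16  64 132]
jar [ 30   2 146]
tin [135  26  39]
tinL [150  25  52]
box [ 17 134 145]
boxR [ 16 130 100]
case [120  33  23]
mr [ 13 138 113]
long {'rect': array([ 470.4, -235.2]), 'size': array([ 84.5, 186. ]), 'ang': 1.652, 'cen': array([ 470.4, -235.4]), 'px': array([480.8, 258.8]), 'n': 237}
short {'rect': array([471.3,  11.1]), 'size': array([ 80.2, 116.6]), 'ang': 1.631, 'cen': array([471.4,  11.1]), 'px': array([368.5, 260.6]), 'n': 174}
rl {'rect': array([650.9, 219.4]), 'size': array([80.3, 81.2]), 'ang': 2.349, 'cen': array([650.9, 219.7]), 'px': array([271.7, 180.8]), 'n': 103}
rs {'rect': array([ 651.1, -238.9]), 'size': array([52.1, 56.6]), 'ang': 1.557, 'cen': array([ 650.8, -238.8]), 'px': array([478.5, 177.6]), 'n': 70}
long {'rect': array([ 471.6, -233.3]), 'size': array([ 85.6, 186.6]), 'ang': 1.651, 'cen': array([ 471.6, -233.2]), 'px': array([191.6, 177.6]), 'n': 189}
short {'rect': array([472.6,  12.9]), 'size': array([ 81.9, 116.6]), 'ang': 1.633, 'cen': array([472.6,  12.9]), 'px': array([283.1, 221. ]), 'n': 145}
rl {'rect': array([651.8, 221.6]), 'size': array([80.9, 81.4]), 'ang': 0.5, 'cen': array([651.6, 221.1]), 'px': array([328.3, 330.3]), 'n': 113}
rs {'rect': array([ 652. , -236.2]), 'size': array([55.7, 56.2]), 'ang': 2.073, 'cen': array([ 651.8, -236.4]), 'px': array([140.9, 235.1]), 'n': 69}
```

View pics/c.png

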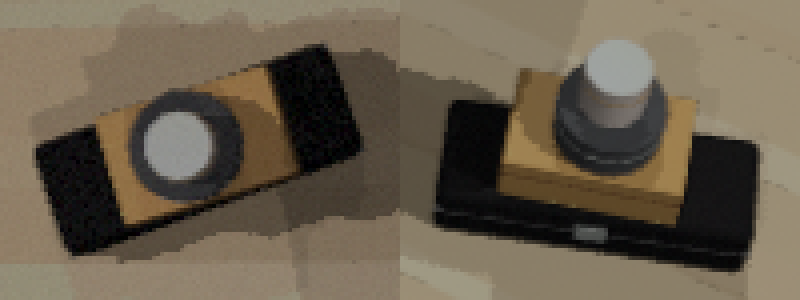

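The crops show a clean stack: the jar's lid at top-view px (249,271) and scene px (395,227), with the tin ring, box and case below it. All of them turned slightly.

Create pose.py:
```python
from station import env
from h import *
from scipy.spatial.transform import Rotation as R
def look(k):
    o=[]
    for n in('top','scene'):
        s=dict(env.snapshot(n));pickle.dump(s,open(f'{n}{k}.pkl','wb'));o.append(s)
    return o
def go(x,y,z,yaw=None):
    "remaining move in tool axes (mm) to world goal (mm) of the GRASP POINT... z is of TCP; yaw=angle of tool y axis"
    o=env.get_obs();r=R.from_quat(o['tcp_rot']);p=np.array(o['ee_pos'])*1000
    d=r.inv().apply(np.array([x,y,z])-p);ty=r.apply([0,1,0]);a=np.arctan2(ty[1],ty[0])
    tz=r.apply([0,0,1]);tilt=r.inv().apply(np.cross(tz,[0,0,-1]))
    print('t',round(o['time'],2),'p',p.round(1),'tool d',d.round(1),'tool y ang',round(a,3),'tilt fix',tilt.round(4),'grip',round(o['grip_width']*1000,1))
    if yaw is not None:
        e=(yaw-a+np.pi/2)%np.pi-np.pi/2; print('rz',round(-e,3),'(or other way)',round(-e+np.sign(e)*np.pi,3),'q6',o['qpos'][5].round(3))
```

Run:
```python
from pose import *
t=pickle.load(open('top0.pkl','rb'));sc=pickle.load(open('scene0.pkl','rb'))
w=lambda H,S,V:(S<25)&(V>105)
print(blob(t,(235,258,265,288),w,.134));print(blob(sc,(380,215,410,240),w,.134))
bx=lambda H,S,V:(S>90)&(V>60)
for z,n in((.076,'box'),): print(blob(t,(220,245,295,300),bx,z))
c=lambda H,S,V:(V<50)|(S>100)
print('case',blob(t,(205,240,305,305),lambda H,S,V:(V<45)|((S>90)&(V>60)),.042))
go(651,-237,100,0)
```

```text
{'rect': array([448.4, 254.1]), 'size': array([29.8, 30.1]), 'ang': 0.774, 'cen': array([448.5, 254.1]), 'px': array([249., 271.]), 'n': 44}
{'rect': array([454.3, 258.1]), 'size': array([32.7, 43.3]), 'ang': 0.502, 'cen': array([450.4, 256.2]), 'px': array([395.1, 230.3]), 'n': 62}
{'rect': array([458.1, 228.6]), 'size': array([43.2, 58.2]), 'ang': 0.286, 'cen': array([460.4, 222.1]), 'px': array([266.3, 266.3]), 'n': 96}
case {'rect': array([451.3, 254.7]), 'size': array([ 66.2, 163.5]), 'ang': 1.899, 'cen': array([449.5, 251.5]), 'px': array([252.5, 271.7]), 'n': 280}
t 0.1 p [ 151.9 -502.   238.2] tool d [ 554.4 -108.8  138.6] tool y ang -1.277 tilt fix [-0.0021 -0.0003 -0.    ] grip 85.5
rz -1.277 (or other way) 1.865 q6 1.443
```

The manual's scale: shifts go in shares of 50 mm and turns go in units of 0.1 rad. Converting my numbers, -0.145 rad is -1.45.

>>> {"api": "hand_motion", "payload": {"rows": [0,0,0,0,0,-1.45,0.085,0,0,0,0,0,-1.45,0.085,0,0,0,0,0,-1.45,0.085,0,0,0,0,0,-1.45,0.085,0,0,0,0,0,-1.45,0.085,0,0,0,0,0,-1.45,0.085,0,0,0,0,0,-1.45,0.085,0,0,0,0,0,-1.45,0.085]}}

```text
time: 0.9
ee_pos: [0.1519, -0.5022, 0.2386]
tcp_rot: [0.745, 0.667, 0.0, -0.001]
contact_force: [-0.3, 0.1, 0.2]
grip_width: 0.0852
gripper_force: 0.0
```

>>> {"api": "hand_motion", "payload": {"rows": [0,0,0,0,0,-1.45,0.085,0,0,0,0,0,-1.45,0.085,0,0,0,0,0,-1.45,0.085,0,0,0,0,0,0,0.085]}}

```text
time: 1.3
ee_pos: [0.152, -0.5022, 0.2387]
tcp_rot: [0.586, 0.81, 0.0, -0.0]
contact_force: [0.9, -0.2, -0.2]
grip_width: 0.085
gripper_force: 0.0
```

```bash
python3 -c "
from pose import *
go(449.3,255,230,.33)"
```

```text
t 1.3 p [ 152.  -502.2  238.7] tool d [626.3 519.    9.6] tool y ang 0.318 tilt fix [ 0.0002 -0.0013 -0.    ] grip 85.0
rz -0.012 (or other way) 3.129 q6 -0.152
```

To row units: 0.034 m is 0.68, 0.028 m is 0.56.

>>> {"api": "hand_motion", "payload": {"rows": [0.68,0.56,0,0,0,0,0.085,0.68,0.56,0,0,0,0,0.085,0.68,0.56,0,0,0,0,0.085,0.68,0.56,0,0,0,0,0.085,0.68,0.56,0,0,0,0,0.085,0.68,0.56,0,0,0,0,0.085,0.68,0.56,0,0,0,0,0.085,0.68,0.56,0,0,0,0,0.085]}}

```text
time: 2.1
ee_pos: [0.2799, -0.1724, 0.2391]
tcp_rot: [0.588, 0.809, 0.0, 0.0]
contact_force: [0.7, -0.2, 0.2]
grip_width: 0.0849
gripper_force: 0.0
```

>>> {"api": "hand_motion", "payload": {"rows": [0.68,0.56,0,0,0,0,0.085,0.68,0.56,0,0,0,0,0.085,0.68,0.56,0,0,0,0,0.085,0.68,0.56,0,0,0,0,0.085,0.68,0.56,0,0,0,0,0.085,0.68,0.56,0,0,0,0,0.085,0.68,0.56,0,0,0,0,0.085,0,0,0,0,0,0,0.085]}}

```text
time: 2.9
ee_pos: [0.392, 0.1175, 0.2384]
tcp_rot: [0.584, 0.811, 0.0, -0.001]
contact_force: [0.0, -0.2, 0.1]
grip_width: 0.0852
gripper_force: 0.0
```

```bash
python3 -c "
from pose import *
go(449.3,255,230,.33)"
```

```text
t 2.9 p [392.  117.5 238.4] tool d [112.2  97.9   8.6] tool y ang 0.322 tilt fix [-0.0003 -0.0021 -0.    ] grip 85.2
rz -0.008 (or other way) 3.134 q6 1.374
```

To row units: 0.028 m is 0.56, 0.025 m is 0.5.

>>> {"api": "hand_motion", "payload": {"rows": [0.56,0.48,0,0,0,0,0.085,0.56,0.48,0,0,0,0,0.085,0.56,0.5,0,0,0,0,0.085,0.56,0.5,0,0,0,0,0.085,0,0,0,0,0,0,0.085,0,0,0,0,0,0,0.085]}}

```text
time: 3.5
ee_pos: [0.4493, 0.2498, 0.2386]
tcp_rot: [0.587, 0.81, -0.001, -0.0]
contact_force: [0.1, -0.2, 0.4]
grip_width: 0.0851
gripper_force: 0.0
```

```bash
python3 -c "
from pose import *
go(449.3,255,114,.33)"
```

```text
t 3.5 p [449.3 249.8 238.6] tool d [  5.    1.9 124.6] tool y ang 0.317 tilt fix [-0.0023  0.0008  0.    ] grip 85.1
rz -0.013 (or other way) 3.128 q6 1.631
```

>>> {"api": "hand_motion", "payload": {"rows": [0.1,0.04,0.6,0,0,-0.12,0.085,0,0,0.6,0,0,0,0.085,0,0,0.6,0,0,0,0.085,0,0,0.4,0,0,0,0.085,0,0,0.2,0,0,0,0.085,0,0,0.08,0,0,0,0.085,0,0,0,0,0,0,0.085,0,0,0,0,0,0,0.085]}}

```text
time: 4.3
ee_pos: [0.4508, 0.2557, 0.1169]
tcp_rot: [0.582, 0.813, 0.001, 0.001]
contact_force: [0.2, -0.2, 0.3]
grip_width: 0.0855
gripper_force: 0.0
```

Run:
```python
from pose import *
go(449.3,255,114,.33)
s=env.snapshot('scene');pickle.dump(dict(s),open('s1.pkl','wb'))
cv2.imwrite('pics/s1.png',cv2.resize(s['frame'][150:290,310:470,::-1],None,fx=5,fy=4))
```

```text
t 4.3 p [450.8 255.7 116.9] tool d [-0.2 -1.7  2.9] tool y ang 0.329 tilt fix [ 0.0027 -0.0001 -0.    ] grip 85.5
rz -0.001 (or other way) 3.141 q6 1.628
```

View pics/s1.png

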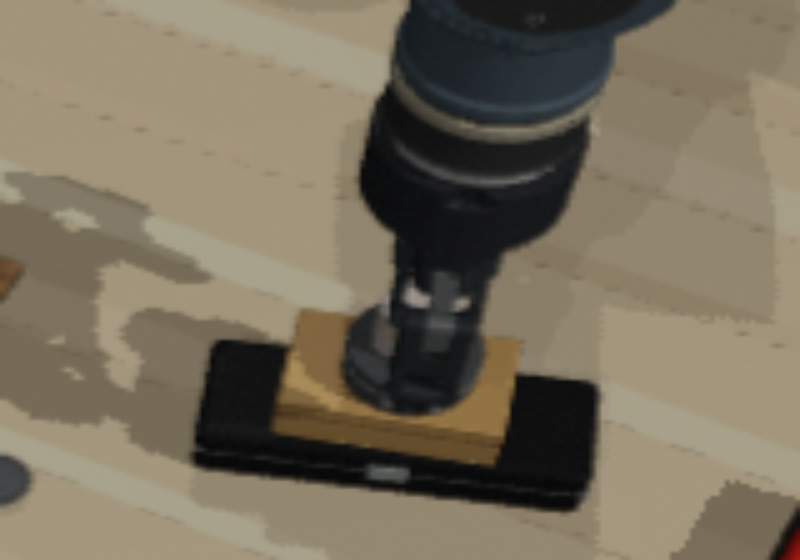

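The fingers straddle the jar, with the near finger at about crop px (435,350) and the lid visible between the two. I'll close and lift.

>>> {"api": "hand_motion", "payload": {"rows": [0,0,0.04,0,0,0,0.03,0,0,0,0,0,0,0.03,0,0,0,0,0,0,0.03,0,0,0,0,0,0,0.03,0,0,0,0,0,0,0.03,0,0,0,0,0,0,0.03]}}

```text
time: 4.95
ee_pos: [0.4502, 0.2558, 0.1137]
tcp_rot: [0.581, 0.814, 0.0, 0.0]
contact_force: [-0.1, 0.3, 2.8]
grip_width: 0.0324
gripper_force: 59.5
```

>>> {"api": "hand_motion", "payload": {"rows": [0,0,-0.2,0,0,0,0.03,0,0,-0.4,0,0,0,0.03,0,0,-0.6,0,0,0,0.03,0,0,-0.6,0,0,0,0.03,0,0,-0.4,0,0,0,0.03,0,0,0,0,0,0,0.03]}}

```text
time: 5.55
ee_pos: [0.4518, 0.2564, 0.2275]
tcp_rot: [0.581, 0.814, 0.003, 0.002]
contact_force: [-0.1, 1.0, -0.4]
grip_width: 0.0329
gripper_force: 59.5
```

Run:
```python
from pose import *
go(651.4,-237.6,150)
t,s=look(2)
cv2.imwrite('pics/s2.png',cv2.resize(s['frame'][90:290,310:510,::-1],None,fx=3,fy=3))
```

```text
t 5.55 p [451.8 256.4 227.5] tool d [-532.1   28.2   77.5] tool y ang 0.33 tilt fix [ 0.0072 -0.0004  0.    ] grip 32.9
```

View pics/s2.png

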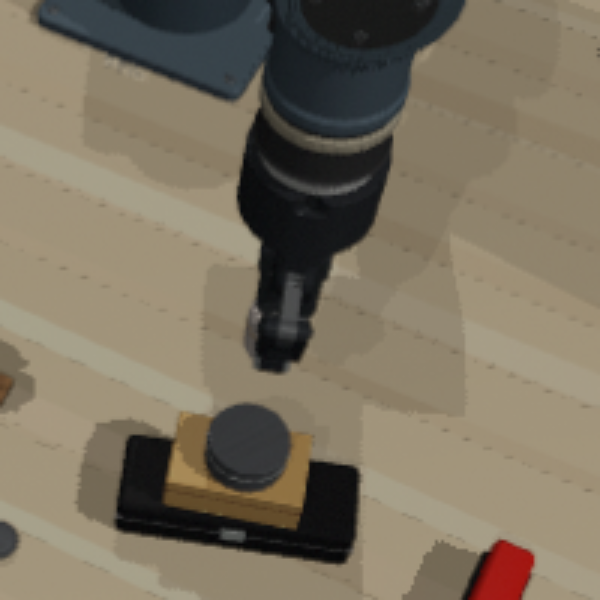

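The tin is now bare at crop px (248,445) and the jar is held between the fingers.

>>> {"api": "hand_motion", "payload": {"rows": [-0.4,0.02,0,0,0,0,0.03,-0.8,0.04,0,0,0,0,0.03,-0.8,0.04,0,0,0,0,0.03,-0.8,0.04,0,0,0,0,0.03,-0.8,0.04,0,0,0,0,0.03,-0.8,0.04,0,0,0,0,0.03,-0.8,0.04,0,0,0,0,0.03,-0.8,0.04,0,0,0,0,0.03]}}

```text
time: 6.45
ee_pos: [0.5605, -0.0247, 0.2206]
tcp_rot: [0.581, 0.814, -0.001, -0.002]
contact_force: [-0.1, 0.5, -0.5]
grip_width: 0.0325
gripper_force: 59.5
```

>>> {"api": "hand_motion", "payload": {"rows": [-0.8,0.04,0,0,0,0,0.03,-0.8,0.04,0,0,0,0,0.03,-0.8,0.04,0,0,0,0,0.03,-0.8,0.04,0,0,0,0,0.03,-0.8,0.04,0,0,0,0,0.03,-0.4,0.04,0,0,0,0,0.03,0,0,0,0,0,0,0.03,0,0,0,0,0,0,0.03]}}

```text
time: 7.25
ee_pos: [0.643, -0.2274, 0.2205]
tcp_rot: [0.582, 0.813, -0.0, -0.002]
contact_force: [0.6, 0.5, -0.5]
grip_width: 0.0323
gripper_force: 59.6
```

Run:
```python
from pose import *
go(651.4,-237.6,21)
t=pickle.load(open('top0.pkl','rb'));s=pickle.load(open('scene2.pkl','rb'));h=cv2.cvtColor(s['frame'],cv2.COLOR_RGB2HSV)
print(h[238,392],h[262,365],h[240,372]) # tin, case, box
print(blob(s,(375,222,410,254),lambda H,S,V:(S<45)&(V<75)&(V>50),.102))
```

```text
t 7.25 p [ 643.  -227.4  220.5] tool d [-13.2   5.3 199.4] tool y ang 0.329 tilt fix [-0.0032 -0.0038  0.    ] grip 32.3
[110  13  58] [90 46 11] [ 18 128 126]
{'rect': array([452.6, 260. ]), 'size': array([51.7, 62.3]), 'ang': 0.868, 'cen': array([451.9, 257.9]), 'px': array([392.8, 238.9]), 'n': 83}
```

>>> {"api": "hand_motion", "payload": {"rows": [-0.26,0.1,0.4,0,0,0,0.03,0,0,0.7,0,0,0,0.03,0,0,0.7,0,0,0,0.03,0,0,0.7,0,0,0,0.03,0,0,0.6,0,0,0,0.03,0,0,0.3,0,0,0,0.03,0,0,0,0,0,0,0.03,0,0,0,0,0,0,0.03]}}

```text
time: 8.05
ee_pos: [0.6533, -0.238, 0.0539]
tcp_rot: [0.581, 0.814, 0.0, 0.0]
contact_force: [0.2, 0.2, 0.1]
grip_width: 0.0323
gripper_force: 59.6
```

```bash
python3 -c "
from pose import *
go(651.4,-237.6,20.5)"
```

```text
t 8.05 p [ 653.3 -238.    53.9] tool d [ 1.  -1.7 33.4] tool y ang 0.331 tilt fix [ 0.0005  0.0005 -0.    ] grip 32.3
```

>>> {"api": "hand_motion", "payload": {"rows": [0,-0.02,0.3,0,0,0,0.03,0,0,0.16,0,0,0,0.03,0,0,0.08,0,0,0,0.03,0,0,0,0,0,0,0.03,0,0,0,0,0,0,0.03,0,0,0,0,0,0,0.03]}}

```text
time: 8.65
ee_pos: [0.6523, -0.2387, 0.0269]
tcp_rot: [0.581, 0.814, 0.0, 0.0]
contact_force: [0.1, -0.0, -0.7]
grip_width: 0.0326
gripper_force: 59.6
```

```bash
python3 -c "
from pose import *
go(651.4,-237.6,20.5)"
```

```text
t 8.65 p [ 652.3 -238.7   26.9] tool d [ 1.4 -0.5  6.4] tool y ang 0.33 tilt fix [ 0.0007  0.0007 -0.    ] grip 32.6
```

To row units: 0.003 m is 0.06, 0.002 m is 0.04.

>>> {"api": "hand_motion", "payload": {"rows": [0.02,0,0.06,0,0,0,0.03,0,0,0.04,0,0,0,0.03,0,0,0.02,0,0,0,0.03,0,0,0,0,0,0,0.03,0,0,0,0,0,0,0.03]}}

```text
time: 9.15
ee_pos: [0.6516, -0.2376, 0.0202]
tcp_rot: [0.581, 0.814, -0.0, -0.0]
contact_force: [0.0, 0.3, -0.1]
grip_width: 0.0325
gripper_force: 59.6
```

```bash
python3 -c "
from pose import *
go(651.4,-237.6,20.5)"
```

```text
t 9.15 p [ 651.6 -237.6   20.2] tool d [ 0.1 -0.2 -0.3] tool y ang 0.33 tilt fix [-0.0001 -0.     -0.    ] grip 32.5
```

>>> {"api": "hand_motion", "payload": {"rows": [0,0,0.02,0,0,0,0.03,0,0,0,0,0,0,0.03,0,0,0,0,0,0,0.03]}}

```text
time: 9.45
ee_pos: [0.6518, -0.2377, 0.0198]
tcp_rot: [0.581, 0.814, 0.0, 0.0]
contact_force: [-1.3, -0.7, 1.2]
grip_width: 0.0325
gripper_force: 59.8
```

>>> {"api": "hand_motion", "payload": {"rows": [0,0,0.02,0,0,0,0.03,0,0,0,0,0,0,0.03,0,0,0,0,0,0,0.03]}}

```text
time: 9.75
ee_pos: [0.6518, -0.2377, 0.0198]
tcp_rot: [0.581, 0.814, 0.0, 0.0]
contact_force: [-1.8, 1.0, 6.0]
grip_width: 0.0323
gripper_force: 59.9
```

To row units: -0.045 m is -0.9, -0.04 m is -0.8.

>>> {"api": "hand_motion", "payload": {"rows": [0,0,0,0,0,0,0.085,0,0,0,0,0,0,0.085,0,0,0,0,0,0,0.085,0,0,0,0,0,0,0.085,0,0,0,0,0,0,0.085,0,0,-0.4,0,0,0,0.085,0,0,-0.8,0,0,0,0.085,0,0,-0.9,0,0,0,0.085]}}

```text
time: 10.55
ee_pos: [0.65, -0.2368, 0.1217]
tcp_rot: [0.581, 0.814, -0.0, -0.003]
contact_force: [0.8, -0.7, 0.6]
grip_width: 0.0845
gripper_force: 0.0
```

>>> {"api": "hand_motion", "payload": {"rows": [0,0,-0.9,0,0,0,0.085,0.4,0,-0.9,0,0,0,0.085,0.8,-0.04,0,0,0,0,0.085,0.8,-0.04,0,0,0,0,0.085,0.8,-0.04,0,0,0,0,0.085,0.8,-0.04,0,0,0,0,0.085,0.8,-0.04,0,0,0,0,0.085,0,0,0,0,0,0,0.085]}}

```text
time: 11.35
ee_pos: [0.569, -0.0283, 0.2139]
tcp_rot: [0.579, 0.815, 0.001, -0.001]
contact_force: [-0.5, 0.3, -0.8]
grip_width: 0.0851
gripper_force: 0.0Traceback (most recent call last):
```

Run:
```python
from pose import *
t,s=look(3)
w=lambda H,S,V:(S<40)&(V>90)
tin=lambda H,S,V:(S<45)&(V<75)&(V>40)
print('jar',blob(t,(464,163,500,193),w,.04))
h=cv2.cvtColor(t['frame'],cv2.COLOR_RGB2HSV);print(h[270,245:262:4].tolist(),h[282,226],h[258,285])
print('tin',blob(t,(233,255,270,290),lambda H,S,V:(S<60)&(V>35)&(V<90),.102))
print('tin',blob(s,(375,222,412,256),tin,.102))
print('box',blob(t,(220,245,295,300),lambda H,S,V:((S>90)&(V>60))|((S<60)&(V>35)&(V<90)),.076))
go(450,256,230,.33)
im=lambda s,x0,y0,x1,y1,k:cv2.resize(s['frame'][y0:y1,x0:x1,::-1],None,fx=k,fy=k,interpolation=cv2.INTER_NEAREST)
cv2.imwrite('pics/c3.png',np.hstack([im(t,205,235,305,310,4),im(t,430,145,530,220,4)]))
```

```text
  File "<stdin>", line 5, in <module>
  File "h.py", line 15, in blob
    c=max(cs,key=cv2.contourArea).reshape(-1,2)+[x0,y0]
      ~~~^^^^^^^^^^^^^^^^^^^^^^^^
ValueError: max() iterable argument is empty
```

Run:
```python
from pose import *
t=pickle.load(open('top3.pkl','rb'));s=pickle.load(open('scene3.pkl','rb'))
im=lambda s,x0,y0,x1,y1,k:cv2.resize(s['frame'][y0:y1,x0:x1,::-1],None,fx=k,fy=k,interpolation=cv2.INTER_NEAREST)
cv2.imwrite('pics/c3.png',np.vstack([np.hstack([im(t,205,235,305,310,4),im(t,430,145,530,220,4)]),np.hstack([im(s,340,210,440,285,4),im(s,90,200,190,275,4)])]))
```

```text
(no output)
```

View pics/c3.png

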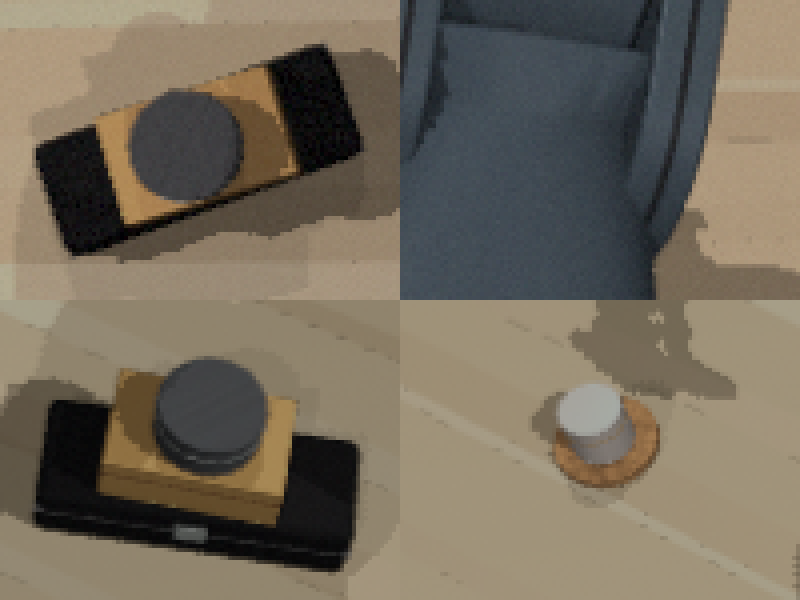

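The jar stands upright on the small mat (scene px ~(239,308 crop) → full (239/…): lid at (90+590/4-100, 200+110/4) ≈ (137,227)). In the top view the tin is at px (251,271), and the box corners are all visible.

Run:
```python
from pose import *
t=pickle.load(open('top3.pkl','rb'));s=pickle.load(open('scene3.pkl','rb'))
print('jar lid',blob(s,(122,215,160,252),lambda H,S,V:(S<45)&(V>130),.04))
tin=lambda H,S,V:(S<70)&(V>30)&(V<78)
print('tin',blob(t,(234,255,268,288),tin,.102));print('tin',blob(s,(375,222,412,256),tin,.102))
print('box',blob(t,(228,250,282,293),lambda H,S,V:((S>85)&(V>55)&(V<200)&(H<22))|((S<60)&(V>35)&(V<80)),.076))
print('case',blob(t,(205,240,305,305),lambda H,S,V:(V<45)|((S>100)&(V>60)),.042))
c=np.array([[97,115],[265,67],[300,172],[125,225]])/4+[205,235]
w=rays(t,c,.076)*1000;print(w.round(1),w.mean(0))
c=np.array([[37,148],[325,44],[360,150],[75,254]])/4+[205,235]
w=rays(t,c,.037)*1000;print(w.round(1),w.mean(0))
go(450,256,230,.33)
```

```text
jar lid {'rect': array([ 652.3, -238. ]), 'size': array([30.9, 32.9]), 'ang': 0.656, 'cen': array([ 652. , -237.3]), 'px': array([136.7, 226.8]), 'n': 41}
tin {'rect': array([449.7, 253.3]), 'size': array([51.6, 53.7]), 'ang': 1.553, 'cen': array([449.4, 253.7]), 'px': array([251.3, 271.4]), 'n': 78}
tin {'rect': array([456.5, 257.5]), 'size': array([52.5, 66.3]), 'ang': 0.318, 'cen': array([455.8, 257.4]), 'px': array([391.8, 238.8]), 'n': 80}
box {'rect': array([449.6, 252.5]), 'size': array([61.9, 95. ]), 'ang': 1.876, 'cen': array([450.9, 252.1]), 'px': array([253.8, 270.6]), 'n': 143}
case {'rect': array([450.9, 255.1]), 'size': array([ 65.5, 162.5]), 'ang': 1.898, 'cen': array([449.3, 252.2]), 'px': array([253.4, 273. ]), 'n': 257}
[[466.3 301.7]
 [489.2 215.9]
 [435.4 198.7]
 [410.3 287.6]] [450.29570084 250.98308465]
[[451.6 339.7]
 [503.8 187.5]
 [447.4 169.8]
 [395.8 319.8]] [449.64570792 254.19673757]
t 11.45 p [570.8 -32.  213.7] tool d [311.6 -20.4 -16.6] tool y ang 0.332 tilt fix [0.0006 0.0009 0.    ] grip 84.9
rz 0.002 (or other way) -3.14 q6 1.066
```

>>> {"api": "hand_motion", "payload": {"rows": [0.8,-0.06,0,0,0,0,0.085,0.8,-0.06,0,0,0,0,0.085,0.8,-0.06,0,0,0,0,0.085,0.8,-0.06,0,0,0,0,0.085,0.8,-0.06,0,0,0,0,0.085,0.8,-0.06,0,0,0,0,0.085,0.8,-0.04,0,0,0,0,0.085,0.6,0,0,0,0,0,0.085]}}

```text
time: 12.25
ee_pos: [0.4517, 0.2551, 0.2134]
tcp_rot: [0.582, 0.813, 0.0, 0.0]
contact_force: [0.5, -0.8, 0.1]
grip_width: 0.0846
gripper_force: 0.0
```

>>> {"api": "hand_motion", "payload": {"rows": [0,0,0.4,0,0,0,0.085,0,0,0.5,0,0,0,0.085,0,0,0,0,0,0,0.085,0,0,0,0,0,0,0.085]}}

```text
time: 12.65
ee_pos: [0.4519, 0.2532, 0.168]
tcp_rot: [0.582, 0.813, -0.001, -0.0]
contact_force: [0.6, 0.2, 0.8]
grip_width: 0.085
gripper_force: 0.0
```

```bash
python3 -c "
from pose import *
go(450,255,87,.29)"
```

```text
t 12.65 p [451.9 253.2 168. ] tool d [ 2.3 -1.1 81. ] tool y ang 0.329 tilt fix [-0.0014  0.0003  0.    ] grip 85.0
rz 0.039 (or other way) -3.103 q6 1.624
```

>>> {"api": "hand_motion", "payload": {"rows": [0.02,-0.02,0.4,0,0,0,0.085,0,0,0.6,0,0,0,0.085,0,0,0.4,0,0,0,0.085,0,0,0.2,0,0,0,0.085,0,0,0,0,0,0,0.085,0,0,0,0,0,0,0.085]}}

```text
time: 13.25
ee_pos: [0.4515, 0.2548, 0.09]
tcp_rot: [0.582, 0.813, 0.001, 0.001]
contact_force: [0.3, -0.6, -0.0]
grip_width: 0.0852
gripper_force: 0.0
```

>>> {"api": "hand_motion", "payload": {"rows": [0,0,0,0,0,0,0.05,0,0,0,0,0,0,0.05,0,0,0,0,0,0,0.05,0,0,0,0,0,0,0.05,0,0,0,0,0,0,0.05,0,0,0,0,0,0,0.05]}}

```text
time: 13.85
ee_pos: [0.4513, 0.2552, 0.0903]
tcp_rot: [0.581, 0.814, 0.001, 0.001]
contact_force: [-0.8, -0.1, 5.5]
grip_width: 0.0539
gripper_force: 63.9
```

```bash
python3 -c "
from pose import *
go(450,255,87)"
```

```text
t 13.85 p [451.3 255.2  90.3] tool d [ 0.3 -1.3  3.3] tool y ang 0.33 tilt fix [ 0.0032 -0.0001  0.    ] grip 53.9
```

>>> {"api": "hand_motion", "payload": {"rows": [0,0,-0.2,0,0,0,0.05,0,0,-0.4,0,0,0,0.05,0,0,-0.6,0,0,0,0.05,0,0,-0.6,0,0,0,0.05,0,0,-0.4,0,0,0,0.05,0,0,0,0,0,0,0.05,0,0,0,0,0,0,0.05]}}

```text
time: 14.55
ee_pos: [0.4503, 0.2548, 0.1981]
tcp_rot: [0.581, 0.814, 0.0, 0.0]
contact_force: [-0.3, -0.5, -1.1]
grip_width: 0.0542
gripper_force: 63.4
```

```bash
python3 -c "
from pose import *
go(651.3,220.5,100)"
```

```text
t 14.55 p [450.3 254.8 198.1] tool d [-97.6 179.   98.2] tool y ang 0.33 tilt fix [ 0.0002  0.     -0.    ] grip 54.2
```

To row units: 0.04 m is 0.8, 0.03 m is 0.6.

>>> {"api": "hand_motion", "payload": {"rows": [-0.22,0.4,0,0,0,0,0.05,-0.44,0.8,0,0,0,0,0.05,-0.44,0.8,0,0,0,0,0.05,-0.44,0.8,0.4,0,0,0,0.05,-0.32,0.6,0.6,0,0,0,0.05,-0.1,0.18,0.6,0,0,0,0.05,0,0,0.4,0,0,0,0.05,0,0,0,0,0,0,0.05]}}

```text
time: 15.35
ee_pos: [0.6469, 0.2185, 0.0897]
tcp_rot: [0.582, 0.813, -0.005, -0.005]
contact_force: [-0.3, 0.2, -1.6]
grip_width: 0.0539
gripper_force: 63.6
```

```bash
python3 -c "
from pose import *
go(651.3,220.5,22.5)
t,s=look(4)
h=blob(s,(375,205,425,260),lambda H,S,V:(S>90)&(V>70)&(H<25),.076);print(h)
print(blob(t,(220,245,295,300),lambda H,S,V:(S>85)&(V>70)&(H<25),.076))"
```

```text
t 15.35 p [646.9 218.5  89.7] tool d [ 0.4  5.8 67.1] tool y ang 0.329 tilt fix [-0.0144 -0.0015 -0.    ] grip 53.9
{'rect': array([450.3, 263.4]), 'size': array([73.2, 77.5]), 'ang': 2.013, 'cen': array([453. , 261.1]), 'px': array([392.3, 244.9]), 'n': 128}Traceback (most recent call last):
  File "<string>", line 6, in <module>
    print(blob(t,(220,245,295,300),lambda H,S,V:(S>85)&(V>70)&(H<25),.076))
          ~~~~^^^^^^^^^^^^^^^^^^^^^^^^^^^^^^^^^^^^^^^^^^^^^^^^^^^^^^^^^^^^
  File "h.py", line 15, in blob
    c=max(cs,key=cv2.contourArea).reshape(-1,2)+[x0,y0]
      ~~~^^^^^^^^^^^^^^^^^^^^^^^^
ValueError: max() iterable argument is empty
```

To row units: 0.02 m is 0.4, 0.01 m is 0.2.

>>> {"api": "hand_motion", "payload": {"rows": [0,0.04,0.4,0,0,0,0.05,0,0,0.4,0,0,0,0.05,0,0,0.2,0,0,0,0.05,0,0,0,0,0,0,0.05,0,0,0,0,0,0,0.05,0,0,0,0,0,0,0.05]}}

```text
time: 16.05
ee_pos: [0.6543, 0.221, 0.0504]
tcp_rot: [0.581, 0.814, 0.001, 0.001]
contact_force: [-0.3, -0.1, -1.0]
grip_width: 0.0541
gripper_force: 63.6
```

```bash
python3 -c "
from pose import *
go(651.3,220.5,22.5)"
```

```text
t 16.05 p [654.3 221.   50.4] tool d [ 0.5 -3.1 27.9] tool y ang 0.33 tilt fix [0.0032 0.0003 0.    ] grip 54.1
```

>>> {"api": "hand_motion", "payload": {"rows": [0,-0.04,0.24,0,0,0,0.05,0,0,0.16,0,0,0,0.05,0,0,0.08,0,0,0,0.05,0,0,0,0,0,0,0.05,0,0,0,0,0,0,0.05,0,0,0,0,0,0,0.05]}}

```text
time: 16.65
ee_pos: [0.6514, 0.22, 0.0243]
tcp_rot: [0.581, 0.814, 0.0, 0.0]
contact_force: [0.5, -0.1, -2.1]
grip_width: 0.0541
gripper_force: 63.6
```

>>> {"api": "hand_motion", "payload": {"rows": [0,0,0.02,0,0,0,0.05,0,0,0.02,0,0,0,0.05,0,0,0,0,0,0,0.05,0,0,0,0,0,0,0.05]}}

```text
time: 17.05
ee_pos: [0.6515, 0.22, 0.0226]
tcp_rot: [0.581, 0.814, 0.0, 0.0]
contact_force: [-0.1, 0.6, -0.4]
grip_width: 0.0536
gripper_force: 63.7
```

```bash
python3 -c "
from pose import *
go(651.3,220.5,22.5)"
```

```text
t 17.05 p [651.5 220.   22.6] tool d [ 0.5 -0.1  0.1] tool y ang 0.33 tilt fix [ 0.0005  0.     -0.    ] grip 53.6
```

>>> {"api": "hand_motion", "payload": {"rows": [0,0,0.02,0,0,0,0.05,0,0,0,0,0,0,0.05,0,0,0,0,0,0,0.05]}}

```text
time: 17.35
ee_pos: [0.6515, 0.2201, 0.0225]
tcp_rot: [0.581, 0.814, 0.0, 0.0]
contact_force: [-3.4, -0.9, 5.2]
grip_width: 0.054
gripper_force: 64.4
```

>>> {"api": "hand_motion", "payload": {"rows": [0,0,0.02,0,0,0,0.05,0,0,0,0,0,0,0.05,0,0,0,0,0,0,0.05]}}

```text
time: 17.65
ee_pos: [0.6515, 0.22, 0.0224]
tcp_rot: [0.581, 0.814, 0.0, 0.0]
contact_force: [-4.6, -0.9, 8.4]
grip_width: 0.0538
gripper_force: 64.9
```

To row units: -0.04 m is -0.8, -0.02 m is -0.4.

>>> {"api": "hand_motion", "payload": {"rows": [0,0,0,0,0,0,0.085,0,0,0,0,0,0,0.085,0,0,0,0,0,0,0.085,0,0,0,0,0,0,0.085,0,0,0,0,0,0,0.085,0,0,-0.4,0,0,0,0.085,0,0,-0.8,0,0,0,0.085,0,0,-0.8,0,0,0,0.085]}}

```text
time: 18.45
ee_pos: [0.6502, 0.2197, 0.1196]
tcp_rot: [0.581, 0.814, -0.001, -0.001]
contact_force: [0.6, -0.1, 0.3]
grip_width: 0.0851
gripper_force: 0.0
```

>>> {"api": "hand_motion", "payload": {"rows": [0,0,-0.8,0,0,0,0.085,-0.68,-0.56,-0.4,0,0,0,0.085,-0.68,-0.56,0,0,0,0,0.085,-0.68,-0.56,0,0,0,0,0.085,-0.68,-0.56,0,0,0,0,0.085,-0.68,-0.56,0,0,0,0,0.085,-0.68,-0.56,0,0,0,0,0.085,0,0,0,0,0,0,0.085]}}

```text
time: 19.25
ee_pos: [0.557, -0.032, 0.1805]
tcp_rot: [0.584, 0.812, -0.001, 0.0]
contact_force: [0.7, -0.5, 0.2]
grip_width: 0.0849
gripper_force: 0.0
```

Run:
```python
from pose import *
t,s=look(5)
im=lambda s,x0,y0,x1,y1,k:cv2.resize(s['frame'][y0:y1,x0:x1,::-1],None,fx=k,fy=k,interpolation=cv2.INTER_NEAREST)
cv2.imwrite('pics/c5.png',np.vstack([np.hstack([im(t,205,235,305,310,4),im(t,225,145,325,220,4)]),np.hstack([im(s,340,210,440,285,4),im(s,280,290,380,365,4)])]))
go(450,253,200,.285)
tin=lambda H,S,V:(S<70)&(V>30)&(V<78)
print('tin',blob(t,(245,155,300,208),tin,.034));print('tin',blob(s,(300,305,355,355),tin,.034))
bx=lambda H,S,V:(S>85)&(V>55)&(H<25)&(V<210)
print('box',blob(t,(226,248,284,295),bx,.076));print('case',blob(t,(205,240,305,305),lambda H,S,V:(V<45)|((S>100)&(V>60)),.042))
```

```text
t 19.35 p [558.4 -28.3 180.5] tool d [301.2 -12.1 -19.4] tool y ang 0.328 tilt fix [ 0.0007 -0.0003 -0.    ] grip 85.0
rz 0.043 (or other way) -3.099 q6 1.072
tin {'rect': array([650.3, 219.8]), 'size': array([53.8, 54.8]), 'ang': 3.131, 'cen': array([650.1, 219.6]), 'px': array([270.6, 178.7]), 'n': 73}
tin {'rect': array([655.2, 222.8]), 'size': array([52.4, 61.5]), 'ang': 0.499, 'cen': array([655.3, 223.2]), 'px': array([328.6, 327.3]), 'n': 84}
box {'rect': array([450.9, 252.4]), 'size': array([59.2, 93.5]), 'ang': 1.853, 'cen': array([451. , 252.4]), 'px': array([253.4, 270.7]), 'n': 138}
case {'rect': array([450.9, 254.9]), 'size': array([ 66.3, 162.5]), 'ang': 1.891, 'cen': array([449.9, 255.4]), 'px': array([253.6, 272.1]), 'n': 195}
```

View pics/c5.png

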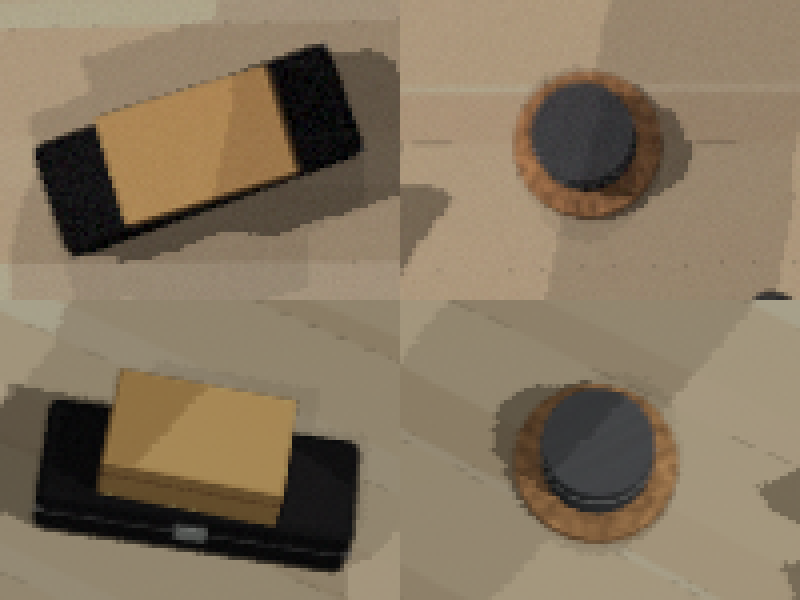

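The tin sits centred on the large mat (top px (271,179)). The box top is fully visible at (253,271), with the case ends on either side.

To row units: 0.04 m is 0.8, 0.02 m is 0.4, 0.046 rad is 0.46.

>>> {"api": "hand_motion", "payload": {"rows": [0.8,-0.04,0,0,0,0,0.085,0.8,-0.04,0,0,0,0,0.085,0.8,-0.04,0,0,0,0,0.085,0.8,-0.04,0,0,0,0,0.085,0.8,-0.04,0,0,0,0,0.085,0.8,-0.02,0,0,0,0,0.085,0.8,-0.02,0,0,0,0,0.085,0.4,0,0,0,0,0.46,0.085]}}

```text
time: 20.15
ee_pos: [0.4481, 0.2569, 0.1804]
tcp_rot: [0.598, 0.801, 0.001, -0.001]
contact_force: [0.1, 0.1, 0.0]
grip_width: 0.0853
gripper_force: 0.0
```

>>> {"api": "hand_motion", "payload": {"rows": [0,0,0.4,0,0,0,0.085,0,0,0.5,0,0,0,0.085,0,0,0,0,0,0,0.085,0,0,0,0,0,0,0.085]}}

```text
time: 20.55
ee_pos: [0.4492, 0.2534, 0.135]
tcp_rot: [0.599, 0.801, -0.001, -0.001]
contact_force: [0.1, 0.1, 1.0]
grip_width: 0.085
gripper_force: 0.0
```

```bash
python3 -c "
from pose import *
go(451.4,253.4,58,.282)"
```

```text
t 20.55 p [449.2 253.4 135. ] tool d [-0.6  2.3 77. ] tool y ang 0.286 tilt fix [-0.0016 -0.0002 -0.    ] grip 85.0
rz 0.004 (or other way) -3.138 q6 1.668
```

>>> {"api": "hand_motion", "payload": {"rows": [0,0.02,0.4,0,0,0,0.085,0,0,0.6,0,0,0,0.085,0,0,0.3,0,0,0,0.085,0,0,0.18,0,0,0,0.085,0,0,0,0,0,0,0.085,0,0,0,0,0,0,0.085]}}

```text
time: 21.15
ee_pos: [0.4519, 0.2533, 0.0628]
tcp_rot: [0.6, 0.8, 0.001, 0.001]
contact_force: [-0.2, -0.0, 0.6]
grip_width: 0.0848
gripper_force: 0.0
```

>>> {"api": "hand_motion", "payload": {"rows": [0,0,0,0,0,0,0.05,0,0,0,0,0,0,0.05,0,0,0,0,0,0,0.05,0,0,0,0,0,0,0.05,0,0,0,0,0,0,0.05,0,0,0,0,0,0,0.05]}}

```text
time: 21.75
ee_pos: [0.4522, 0.2533, 0.0632]
tcp_rot: [0.6, 0.8, 0.002, 0.001]
contact_force: [-0.2, 0.4, 5.6]
grip_width: 0.0564
gripper_force: 67.4
```

```bash
python3 -c "
from pose import *
go(451.4,253.4,58,.282)"
```

```text
t 21.75 p [452.2 253.3  63.2] tool d [ 0.3 -0.8  5.1] tool y ang 0.284 tilt fix [ 0.0035 -0.0004 -0.    ] grip 56.4
rz 0.002 (or other way) -3.14 q6 1.668
```

To row units: -0.03 m is -0.6, -0.02 m is -0.4, 0.075 rad is 0.75.

>>> {"api": "hand_motion", "payload": {"rows": [0,0,-0.2,0,0,0,0.05,0,0,-0.4,0,0,0,0.05,0,0,-0.6,0,0,0,0.05,0,0,-0.6,0,0,0,0.05,0,0,-0.2,0,0,0.7,0.05,0,0,0,0,0,0.75,0.05,0,0,0,0,0,0.75,0.05,0,0,0,0,0,0,0.05]}}

```text
time: 22.55
ee_pos: [0.4506, 0.2526, 0.1613]
tcp_rot: [0.684, 0.729, -0.0, -0.0]
contact_force: [0.5, -0.1, -0.1]
grip_width: 0.0567
gripper_force: 66.7
```

```bash
python3 -c "
from pose import *
go(472,12,29,.063)
t,s=look(6)
cv2.imwrite('pics/s6.png',cv2.resize(s['frame'][120:290,310:470,::-1],None,fx=3,fy=3))"
```

```text
t 22.55 p [450.6 252.6 161.3] tool d [-241.5    6.   132.4] tool y ang 0.064 tilt fix [-0.0007  0.0002 -0.    ] grip 56.7
rz 0.001 (or other way) -3.14 q6 1.888
```

View pics/s6.png

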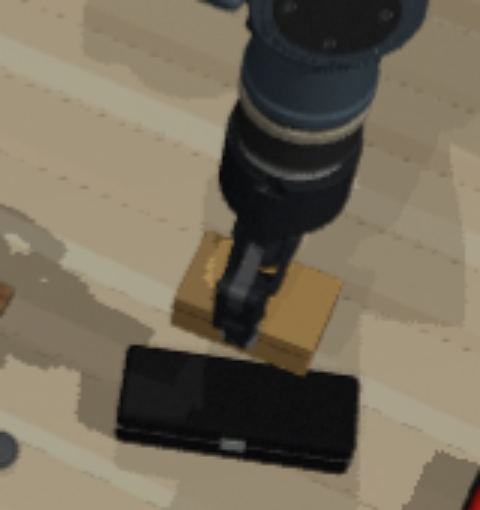

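The box is held level between the fingers, at crop px (255,300), and the case below is bare.

To row units: -0.04 m is -0.8, -0.02 m is -0.4.

>>> {"api": "hand_motion", "payload": {"rows": [-0.4,0,0,0,0,0,0.05,-0.8,0.02,0,0,0,0,0.05,-0.8,0.02,0,0,0,0,0.05,-0.8,0.02,0,0,0,0,0.05,-0.8,0.02,0.2,0,0,0,0.05,-0.8,0.02,0.4,0,0,0,0.05,-0.4,0.02,0.4,0,0,0,0.05,0,0,0.2,0,0,0,0.05]}}

```text
time: 23.45
ee_pos: [0.471, 0.0113, 0.0992]
tcp_rot: [0.685, 0.728, -0.001, -0.001]
contact_force: [-0.4, 0.1, -0.8]
grip_width: 0.0567
gripper_force: 66.7
```

>>> {"api": "hand_motion", "payload": {"rows": [0,0,0.2,0,0,0,0.05,0,0,0,0,0,0,0.05,0,0,0,0,0,0,0.05,0,0,0,0,0,0,0.05]}}

```text
time: 23.85
ee_pos: [0.4729, 0.0145, 0.0923]
tcp_rot: [0.683, 0.73, 0.001, 0.001]
contact_force: [-0.8, 0.0, -1.1]
grip_width: 0.0566
gripper_force: 66.7
```

```bash
python3 -c "
from pose import *
go(472,12,29,.063)"
```

```text
t 23.85 p [472.9  14.5  92.3] tool d [-2.4 -1.2 63.3] tool y ang 0.066 tilt fix [ 0.0017  0.0002 -0.    ] grip 56.6
rz 0.003 (or other way) -3.139 q6 1.394
```

To row units: 0.02 m is 0.4, 0.01 m is 0.2.

>>> {"api": "hand_motion", "payload": {"rows": [-0.02,0,0.4,0,0,0,0.05,0,0,0.4,0,0,0,0.05,0,0,0.2,0,0,0,0.05,0,0,0.12,0,0,0,0.05,0,0,0,0,0,0,0.05,0,0,0,0,0,0,0.05]}}

```text
time: 24.45
ee_pos: [0.473, 0.0127, 0.0361]
tcp_rot: [0.684, 0.729, 0.0, 0.001]
contact_force: [0.0, -0.7, 0.3]
grip_width: 0.0567
gripper_force: 66.7
```

```bash
python3 -c "
from pose import *
go(472,12,29,.063)"
```

```text
t 24.45 p [473.   12.7  36.1] tool d [-0.6 -1.   7.1] tool y ang 0.064 tilt fix [0.0013 0.0003 0.    ] grip 56.7
rz 0.001 (or other way) -3.14 q6 1.392
```

The manual's scale: shifts go in shares of 50 mm and turns go in units of 0.1 rad. Converting my numbers, 0.004 m is 0.08, 0.002 m is 0.04.

>>> {"api": "hand_motion", "payload": {"rows": [0,0,0.08,0,0,0,0.05,0,0,0.04,0,0,0,0.05,0,0,0,0,0,0,0.05,0,0,0,0,0,0,0.05]}}

```text
time: 24.85
ee_pos: [0.4723, 0.0126, 0.0294]
tcp_rot: [0.684, 0.729, 0.0, 0.0]
contact_force: [-0.1, -0.5, -0.5]
grip_width: 0.0569
gripper_force: 66.7
```

>>> {"api": "hand_motion", "payload": {"rows": [0,0,0.02,0,0,0,0.05,0,0,0,0,0,0,0.05,0,0,0,0,0,0,0.05]}}

```text
time: 25.15
ee_pos: [0.4725, 0.0126, 0.0291]
tcp_rot: [0.684, 0.729, 0.0, 0.0]
contact_force: [-3.1, -0.2, 5.6]
grip_width: 0.0567
gripper_force: 67.4
```

>>> {"api": "hand_motion", "payload": {"rows": [0,0,0.02,0,0,0,0.05,0,0,0,0,0,0,0.05,0,0,0,0,0,0,0.05]}}

```text
time: 25.45
ee_pos: [0.4725, 0.0126, 0.0291]
tcp_rot: [0.684, 0.729, 0.0, 0.0]
contact_force: [-4.8, -0.7, 10.6]
grip_width: 0.0565
gripper_force: 67.9
```

To row units: -0.04 m is -0.8, -0.03 m is -0.6.

>>> {"api": "hand_motion", "payload": {"rows": [0,0,0,0,0,0,0.085,0,0,0,0,0,0,0.085,0,0,0,0,0,0,0.085,0,0,0,0,0,0,0.085,0,0,-0.4,0,0,0,0.085,0,0,-0.8,0,0,0,0.085,0,0,-0.8,0,0,0,0.085,0,0,-0.6,0,0,0,0.085]}}

```text
time: 26.25
ee_pos: [0.4729, 0.0126, 0.1596]
tcp_rot: [0.684, 0.729, 0.001, 0.001]
contact_force: [-0.1, 0.5, 0.5]
grip_width: 0.0847
gripper_force: 0.0
```

>>> {"api": "hand_motion", "payload": {"rows": [0,0,0,0,0,-1.3,0.085,0,0,0,0,0,-1.3,0.085,0,0,0,0,0,0,0.085]}}

```text
time: 26.55
ee_pos: [0.4725, 0.0126, 0.1575]
tcp_rot: [0.584, 0.812, 0.0, 0.0]
contact_force: [-0.0, 0.1, -0.5]
grip_width: 0.0851
gripper_force: 0.0
```

Run:
```python
from pose import *
t,s=look(7)
w=lambda s,c,z:print((rays(s,c,z)*1000).round(1))
ck=lambda H,S,V:(V<48)
print('case',blob(t,(205,240,305,305),ck,.042));
bx=lambda H,S,V:(S>85)&(V>55)&(H<25)&(V<210)
print('box+mat scene',blob(s,(245,190,320,250),bx,.042))
im=lambda s,x0,y0,x1,y1,k:cv2.resize(s['frame'][y0:y1,x0:x1,::-1],None,fx=k,fy=k,interpolation=cv2.INTER_NEAREST)
cv2.imwrite('pics/c7.png',np.vstack([np.hstack([im(t,205,235,305,310,4),im(t,320,220,420,295,4)]),np.hstack([im(s,340,210,440,285,4),im(s,235,180,335,255,4)])]))
go(451,255,100,.33)
```

```text
case {'rect': array([449.5, 254.4]), 'size': array([ 62.3, 162.9]), 'ang': 1.901, 'cen': array([449.5, 254.5]), 'px': array([254.1, 272.3]), 'n': 194}
box+mat scene {'rect': array([487.1,  25.1]), 'size': array([ 87.3, 113.9]), 'ang': 1.632, 'cen': array([488. ,  24.5]), 'px': array([283.3, 220. ]), 'n': 148}
t 26.65 p [472.1  12.7 156.9] tool d [236.6  56.6  56.9] tool y ang 0.321 tilt fix [-0.0007 -0.0003 -0.    ] grip 84.9
rz -0.009 (or other way) 3.133 q6 1.134
```

View pics/c7.png

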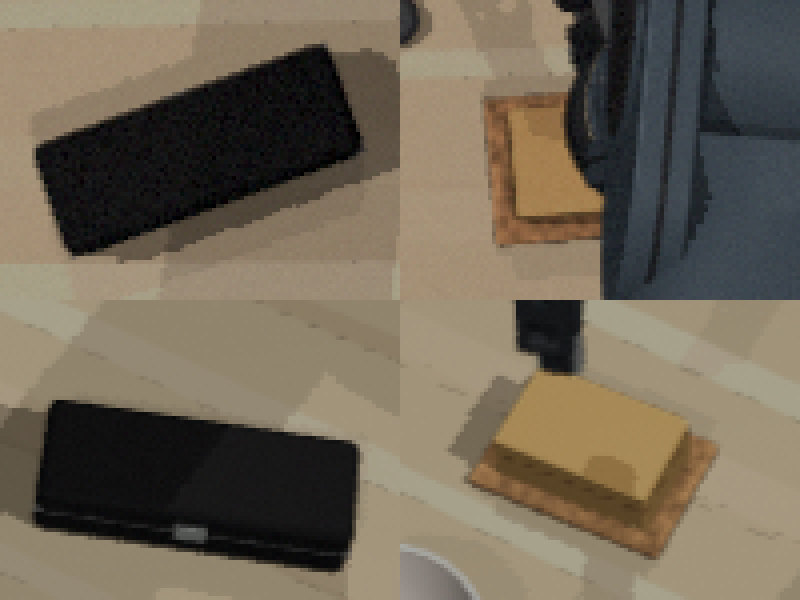

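The box lies square on the short mat. The case is fully visible at top px (254,272).

To row units: 0.03 m is 0.6, 0.04 m is 0.8, -0.009 rad is -0.09.

>>> {"api": "hand_motion", "payload": {"rows": [0.6,0.14,0,0,0,0,0.085,0.8,0.2,0,0,0,0,0.085,0.8,0.2,0,0,0,0,0.085,0.8,0.2,0,0,0,0,0.085,0.8,0.2,0,0,0,0,0.085,0.6,0.12,0.2,0,0,-0.09,0.085,0.32,0.06,0.4,0,0,0,0.085,0,0,0.4,0,0,0,0.085]}}

```text
time: 27.45
ee_pos: [0.4497, 0.2566, 0.1066]
tcp_rot: [0.58, 0.815, 0.001, -0.0]
contact_force: [-0.1, -0.4, -1.0]
grip_width: 0.085
gripper_force: 0.0
```

>>> {"api": "hand_motion", "payload": {"rows": [0,0,0,0,0,0,0.085,0,0,0,0,0,0,0.085,0,0,0,0,0,0,0.085]}}

```text
time: 27.75
ee_pos: [0.4509, 0.254, 0.1084]
tcp_rot: [0.581, 0.814, 0.001, 0.0]
contact_force: [0.1, 0.0, 0.1]
grip_width: 0.085
gripper_force: 0.0
```

```bash
python3 -c "
from pose import *
go(450.5,255.7,17,.33)"
```

```text
t 27.75 p [450.9 254.  108.4] tool d [ 1.7  0.1 91.4] tool y ang 0.332 tilt fix [ 0.0016 -0.      0.    ] grip 85.0
rz 0.002 (or other way) -3.14 q6 1.623
```

To row units: 0.03 m is 0.6, 0.02 m is 0.4.

>>> {"api": "hand_motion", "payload": {"rows": [0.02,0,0.4,0,0,0,0.085,0,0,0.6,0,0,0,0.085,0,0,0.4,0,0,0,0.085,0,0,0.3,0,0,0,0.085,0,0,0.08,0,0,0,0.085,0,0,0,0,0,0,0.085,0,0,0,0,0,0,0.085]}}

```text
time: 28.45
ee_pos: [0.4511, 0.2554, 0.02]
tcp_rot: [0.58, 0.814, 0.001, 0.001]
contact_force: [0.3, -0.5, -0.7]
grip_width: 0.0849
gripper_force: 0.0
```

>>> {"api": "hand_motion", "payload": {"rows": [0,0,0,0,0,0,0.055,0,0,0,0,0,0,0.055,0,0,0,0,0,0,0.055,0,0,0,0,0,0,0.055,0,0,0,0,0,0,0.055]}}

```text
time: 28.95
ee_pos: [0.4511, 0.2556, 0.02]
tcp_rot: [0.58, 0.815, 0.001, 0.001]
contact_force: [0.8, -0.6, 5.9]
grip_width: 0.0606
gripper_force: 68.1
```

```bash
python3 -c "
from pose import *
go(450.5,255.7,17,.33)"
```

```text
t 28.95 p [451.1 255.6  20. ] tool d [ 0.3 -0.6  3. ] tool y ang 0.333 tilt fix [ 0.0032 -0.0001  0.    ] grip 60.6
rz 0.003 (or other way) -3.139 q6 1.624
```

To row units: -0.03 m is -0.6, -0.02 m is -0.4, 0.07 rad is 0.7.

>>> {"api": "hand_motion", "payload": {"rows": [0,0,-0.2,0,0,0,0.055,0,0,-0.4,0,0,0,0.055,0,0,-0.6,0,0,0,0.055,0,0,-0.6,0,0,0,0.055,0,0,-0.6,0,0,0.4,0.055,0,0,-0.2,0,0,0.7,0.055,0,0,0,0,0,0.7,0.055,0,0,0,0,0,0.7,0.055]}}

```text
time: 29.75
ee_pos: [0.4496, 0.2551, 0.1489]
tcp_rot: [0.678, 0.735, 0.0, 0.0]
contact_force: [-0.7, 1.0, -2.6]
grip_width: 0.0613
gripper_force: 67.4
```

```bash
python3 -c "
from pose import *
go(471,-234.3,28,.083)"
```

```text
t 29.75 p [449.6 255.1 148.9] tool d [-489.6  -17.9  120.8] tool y ang 0.08 tilt fix [ 0.0001 -0.0001  0.    ] grip 61.3
rz -0.003 (or other way) 3.139 q6 1.877
```

>>> {"api": "hand_motion", "payload": {"rows": [-0.4,-0.02,0,0,0,0,0.055,-0.8,-0.02,0,0,0,0,0.055,-0.8,-0.02,0,0,0,0,0.055,-0.8,-0.02,0,0,0,0,0.055,-0.8,-0.04,0,0,0,0,0.055,-0.8,-0.04,0,0,0,0,0.055,-0.8,-0.04,0,0,0,0,0.055,-0.8,-0.04,0,0,0,0,0.055]}}

```text
time: 30.55
ee_pos: [0.4619, -0.0462, 0.148]
tcp_rot: [0.677, 0.736, -0.0, -0.001]
contact_force: [1.3, -0.5, -0.8]
grip_width: 0.0608
gripper_force: 67.4
```

>>> {"api": "hand_motion", "payload": {"rows": [-0.8,-0.02,0,0,0,0,0.055,-0.8,-0.02,0,0,0,0,0.055,-0.8,-0.02,0,0,0,0,0.055,-0.8,-0.02,0,0,0,0,0.055,-0.4,-0.02,0,0,0,0,0.055,-0.2,0,0.2,0,0,0,0.055,0,0,0,0,0,0,0.055,0,0,0,0,0,0,0.055]}}

```text
time: 31.35
ee_pos: [0.4726, -0.2331, 0.1371]
tcp_rot: [0.677, 0.736, 0.0, -0.002]
contact_force: [0.2, 0.4, -1.5]
grip_width: 0.0607
gripper_force: 67.4
```

```bash
python3 -c "
from pose import *
go(471,-234.3,28,.083)
s=env.snapshot('scene');cv2.imwrite('pics/s8.png',s['frame'][60:300,60:380,::-1])"
```

```text
t 31.35 p [ 472.6 -233.1  137.1] tool d [ -1.4  -1.5 109.1] tool y ang 0.084 tilt fix [-0.0021 -0.0027  0.    ] grip 60.7
rz 0.001 (or other way) -3.141 q6 0.901
```

View pics/s8.png

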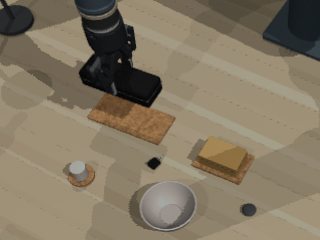

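The case is held over the long mat at crop px (120,77), parallel to it. The jar at (80,170) and the box at (222,155) are undisturbed.

To row units: 0.03 m is 0.6, 0.02 m is 0.4.

>>> {"api": "hand_motion", "payload": {"rows": [-0.02,-0.02,0.4,0,0,0,0.055,0,0,0.6,0,0,0,0.055,0,0,0.6,0,0,0,0.055,0,0,0.3,0,0,0,0.055,0,0,0.1,0,0,0,0.055,0,0,0,0,0,0,0.055,0,0,0,0,0,0,0.055,0,0,0,0,0,0,0.055]}}

```text
time: 32.2
ee_pos: [0.4738, -0.2362, 0.0401]
tcp_rot: [0.677, 0.736, 0.0, 0.002]
contact_force: [0.8, -0.2, -0.9]
grip_width: 0.061
gripper_force: 67.4
```

```bash
python3 -c "
from pose import *
go(471,-234.3,28,.083)"
```

```text
t 32.2 p [ 473.8 -236.2   40.1] tool d [ 2.2 -2.7 12.1] tool y ang 0.083 tilt fix [ 0.0026  0.002  -0.    ] grip 61.0
rz 0.0 (or other way) -3.141 q6 0.898
```

To row units: 0.006 m is 0.12, 0.003 m is 0.06.

>>> {"api": "hand_motion", "payload": {"rows": [0.02,-0.02,0.12,0,0,0,0.055,0,0,0.06,0,0,0,0.055,0,0,0,0,0,0,0.055,0,0,0,0,0,0,0.055,0,0,0,0,0,0,0.055]}}

```text
time: 32.7
ee_pos: [0.4715, -0.2348, 0.0293]
tcp_rot: [0.677, 0.736, 0.0, 0.0]
contact_force: [-0.4, -0.3, -1.8]
grip_width: 0.0611
gripper_force: 67.4
```

```bash
python3 -c "
from pose import *
go(471,-234.3,28,.083)"
```

```text
t 32.7 p [ 471.5 -234.8   29.3] tool d [ 0.6 -0.4  1.3] tool y ang 0.083 tilt fix [ 0. -0.  0.] grip 61.1
rz -0.0 (or other way) 3.141 q6 0.898
```

>>> {"api": "hand_motion", "payload": {"rows": [0,0,0.02,0,0,0,0.055,0,0,0,0,0,0,0.055,0,0,0,0,0,0,0.055]}}

```text
time: 33.0
ee_pos: [0.4715, -0.2348, 0.0283]
tcp_rot: [0.677, 0.736, -0.0, 0.0]
contact_force: [0.3, 0.4, -2.2]
grip_width: 0.0609
gripper_force: 67.4
```

>>> {"api": "hand_motion", "payload": {"rows": [0,0,0.02,0,0,0,0.055,0,0,0,0,0,0,0.055,0,0,0,0,0,0,0.055]}}

```text
time: 33.3
ee_pos: [0.4716, -0.2349, 0.028]
tcp_rot: [0.677, 0.736, 0.0, 0.0]
contact_force: [-2.7, 1.6, 4.2]
grip_width: 0.0609
gripper_force: 67.9
```

>>> {"api": "hand_motion", "payload": {"rows": [0,0,0,0,0,0,0.085,0,0,0,0,0,0,0.085,0,0,0,0,0,0,0.085,0,0,0,0,0,0,0.085,0,0,0,0,0,0,0.085,0,0,-0.4,0,0,0,0.085,0,0,-0.8,0,0,0,0.085,0,0,-0.8,0,0,0,0.085]}}

```text
time: 34.1
ee_pos: [0.4705, -0.2341, 0.1271]
tcp_rot: [0.677, 0.736, -0.0, -0.001]
contact_force: [0.9, 0.8, -0.3]
grip_width: 0.0852
gripper_force: 0.0
```

>>> {"api": "hand_motion", "payload": {"rows": [0,0,-0.8,0,0,0,0.085,-0.6,-0.5,0,0,0,0,0.085,-0.6,-0.6,0,0,0,0,0.085,-0.6,-0.6,0,0,0,0,0.085,-0.6,-0.6,0,0,0,0,0.085,-0.6,-0.6,0,0,0,0,0.085,0,0,0,0,0,0,0.085,0,0,0,0,0,0,0.085]}}

```text
time: 34.9
ee_pos: [0.3388, -0.3968, 0.1671]
tcp_rot: [0.678, 0.735, 0.0, -0.0]
contact_force: [0.6, 0.8, -0.4]
grip_width: 0.0855
gripper_force: 0.0
```

Run:
```python
from pose import *
t,s=look(9)
cv2.imwrite('pics/t9.png',t['frame'][:,:,::-1]);
tin=lambda H,S,V:(S<70)&(V>30)&(V<78)
print('case',blob(t,(425,225,540,295),lambda H,S,V:V<48,.05))
print('tin',blob(t,(245,155,300,208),tin,.034),'\njar',blob(t,(464,158,500,193),lambda H,S,V:(S<45)&(V>100),.04))
```

```text
case {'rect': array([ 470.8, -228.7]), 'size': array([ 62. , 171.4]), 'ang': 1.649, 'cen': array([ 470.7, -229.1]), 'px': array([483.5, 257.5]), 'n': 206}
tin {'rect': array([650.4, 220.1]), 'size': array([55.1, 55.4]), 'ang': 2.618, 'cen': array([650.2, 220. ]), 'px': array([270.6, 178.7]), 'n': 73} 
jar {'rect': array([ 651.8, -238.6]), 'size': array([30.5, 32.3]), 'ang': 2.114, 'cen': array([ 652.1, -238.1]), 'px': array([482.5, 173.9]), 'n': 41}
```

View pics/t9.png

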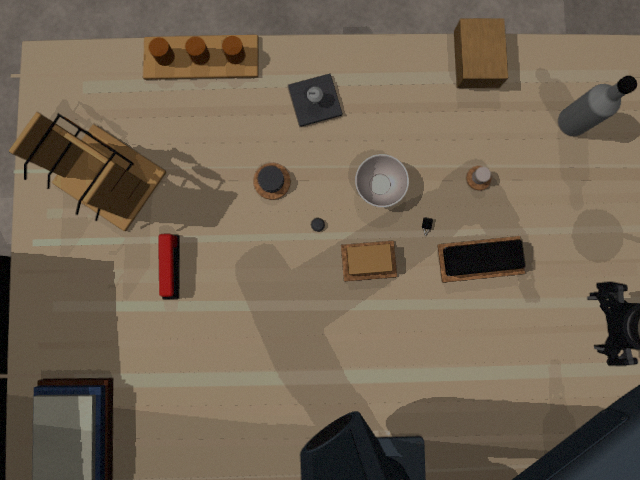

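All four things sit centred on their mats: tin (271,179), jar (482,175), box (370,260), case (484,257). The bowl and stapler haven't moved.

```bash
python3 -c "
from station import env
print(env.close_job())"
```

```text
the job is handed in; nothing more can be done
None
```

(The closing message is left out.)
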